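Hang up the grease spatula and open the grease jar

TASK

The grease spatula has been left lying across the cap of the square grease jar in the holder: hang it by its eye on the upright post of the stand, down on the base, and let go of it. Then unscrew the tight cap anticlockwise only until it lets go (about a sixth of a turn), lift it straight off while the jar stays seated in its holder, and finish holding the cap level in the gripper a few centimetres above the open jar. Do not put the cap down, and leave the other things on the bench alone.

Things in the scene. Friction and masses are not known exactly. Their poses are not given: they have to be found in the camera images.
- holder: Jar holder fixed to the bench: dark steel plate 130 x 130 x 12 mm with a square aluminium pocket in the middle, inside 69 x 69 mm, walls 6 mm thick, reaching 36 mm above the bench. It keeps the jar from turning but not from being lifted. Origin: centre of the underside, at bench height. z up.
- jar: White plastic grease jar, loose in the holder's pocket (1.5 mm play each side), about 0.5 kg. Square body 66 x 66 mm, 58 mm high, sloping shoulder to 64 mm, then a round neck. Origin: centre of the jar's underside, 12 mm above the bench. z up along the neck; its yaw is the reference for the cap's angle.
- mouth (a point): Centre of the jar's mouth, 80 mm above the jar's origin, hidden under the cap at first. Neck 38 mm in diameter with three catches (51 mm diameter, 4 to 8 mm below the mouth) that hold the cap's lugs. A sprung rubber disc in the mouth pushes up on the cap with about 30 N and makes it tight (about 0.5 N m; grip with 25 N or more); freed, the disc stands 10 mm above the mouth.
- cap: Grey round ribbed lug cap, 63 mm in diameter, 22 mm high, 60 g. Origin: centre of its open underside, 68 mm above the jar's origin when closed (80 mm above the bench, 4 mm above the jar's shoulder); z up. Its angle is the yaw of its x axis minus that of the jar's, anticlockwise seen from above: -24 to -4 degrees at the start, free from about 32; 50 is right, and past 70 is too far.
- cap_top (a point): Centre of the cap's flat top, 22 mm above its origin, 102 mm above the bench when closed. An anticlockwise turn of 62 degrees frees the cap from every start. Once free it springs up by up to 4 mm if not held down, and lifts straight off; until then lifting it lifts the jar.
- spatula: Grease spatula, 165 mm long, 90 g, lying across the cap at first (underside 102 mm above the bench). Along its x: steel blade 28 mm wide, 3 mm thick, x = -113 to -55 mm; black handle 16 mm wide (y), 14 mm high (z 0 to 14), x = -55 to +35 mm; eye ring beyond. Origin: on the handle's underside near the centre of mass; z up.
- spatula_eye (a point): Centre of the eye of the spatula, at its underside, 52 mm along +x from the spatula's origin. The ring is 40 mm outside, the hole 24 mm in diameter, 8 mm thick. z up.
- post (a point): Foot of the upright steel post of the stand, on the upper face of its base. The post is 12 mm in diameter, stands 46 mm above this point and is tapered over the last 6 mm. The base, fixed to the bench, is a dark steel disc 130 mm in diameter and 12 mm thick, centred under the post. z up.
- carriage: Bystander: steel rail carriage, 74 x 44 x 24 mm, origin at the centre of its underside.
- bearing: Bystander: steel ball bearing lying flat, 42 mm diameter, 12 mm high, origin at the centre of its underside.
- coupling: Bystander: upright aluminium shaft coupling, 32 mm diameter, 40 mm high, origin at the centre of its underside.
- tape: Bystander: roll of paper tape lying flat, 90 mm diameter, 45 mm high, origin at the centre of its underside.
- spray: Bystander: white bottle, 52 mm diameter, 160 mm high, origin at the centre of its underside.
- tub: Bystander: round white tub with a grey lid, 70 mm diameter, 75 mm high, standing on the bench, not in a holder. Origin at the centre of its underside.
- carton: Bystander: closed small cardboard box, 110 x 90 x 60 mm, origin at the centre of its underside.

How it is judged:
By the outcome, as a careful person would: the job done as asked, in the order asked, and still so for the second after the job is handed in, while the arm keeps its last pose, push and grip.
It also fails if it takes over 64 s, if anything falls off the work surface, if the arm or the gripper's body presses on something with over 40 N, if the wrist force passes 120 N, or if a joint passes its speed limit or range.

ROBOT

A 6-joint arm with a two-finger parallel gripper is mounted at the origin on the work surface. World frame = base frame: x ahead of the robot, y to its left, z up, the work surface at z = 0. Lengths are in mm, angles in rad, forces in N, time in s.
With the tool pointing down it reaches from about 350 to 775 mm from the base axis. Payload 7.3 kg.
Tool frame: the origin (TCP) lies midway between the tips of the shut fingers; the grasp point (between the pads) lies 19 mm behind it (bot.hold_point_z is the distance from the TCP to the grasp point, in mm); z points along the fingers, y is the direction in which the jaws open and shut (so a half turn about z gives the same grasp; the last joint's range is limited). The gripper opens to 92 mm and grips with 3 to 60 N. Pads are 19 mm wide; open, the fingers measure 130 mm over their backs; the gripper's body (75 mm by 190 mm) begins 47 mm behind the grasp point.
Start: joints at [-1.282, 0.342, 1.524, -0, 1.275, -0.146], TCP at [221.169, -476.161, 226.741] pointing down, gripper open.
Joint ranges: [-2.53, 2.53], [-0.77, 2.02], [0.04, 2.7], [-1, 4.14], [0.28, 2.66], [-3.11, 3.11]. Speed limits (rad/s): [2.57, 2.57, 3.14, 3.14, 3.14, 3.14].

INTERFACE

Orientations are given as [roll, pitch, yaw] about the fixed x, y, z axes, in that order (R = Rz(yaw) Ry(pitch) Rx(roll)).
In Python, from plant import bot gives the robot as it stands.
- The arm moves only by the tool servo_tool, never from a script. Its argument "series" is a list of rows, each a list of 5 numbers: the opening, from 0 (shut) to 1 (fully open), then the shift along the tool's x, y, z each as a share of 50 mm, from -1 to 1, then the turn about the tool's z as a share of 90 degrees, from -1 to 1. In form: [[gripper, tx, ty, tz, spin], ...]. A call has 1 to 20 rows; each row shifts and turns the commanded pose from where the row before left it, along the tool's axes as they then stand; what a row does not reach is not made up. A row lasts 1/8 s, in which the tool goes at most 62.5 mm and 10.7 degrees, less where a joint would pass 70% of its speed; a pose out of reach is approached as far as the arm can. A call with a number of a shift or a turn outside -1 to 1 is refused whole. A call with a gripper value outside its range is refused whole. The fingers move at their own pace and stop on an object; the grip force is fixed at half the most. Time passes only in rows, so rows that do not move let the fingers close. It gives the time, the measured TCP pose, the force and the opening at its end, in the units of the state.
- bot.get_obs(): the state, without advancing time (a new reading comes with each control period).
- bot.capture(name): name is "side" or "top" or "wrist"; returns the picture (400x640x3 uint8, red, green, blue); there is no depth.
- bot.camera_model(name): a dict with "mtx" (3x3 intrinsics, pixels), "world_from_camera" (4x4, takes a point from camera to world coordinates). Camera axes: x right, y up, looking along -z (the intrinsics and any distortion apply to the point x, -y, -z); pixel columns grow to the right and rows downward; lengths in mm; the calibration is good to about 2 mm. A picture is of the moment at which its call begins: read the wrist's pose just before it. camera_model takes no time and is no camera call; for the wrist camera it gives the pose at the moment of the call.
- bot.close_job(): hands the job in, once; it reports no verdict.
Trained networks look in the newest picture that a camera, given by its name, has taken for a name from the list of things; names that differ only in an ending like _2 or _b are one class to them, and where a whole thing is asked for, a point or a joint stands for the part that bears it (a point fixed in the world has none). Each returns a list of dicts, best first, with "p" (0 to 1); they miss things now and then, are a little off and sometimes report something else, mostly with a low value. They report only what shows in the picture. A call takes as long as a camera call.
- bot.outline_of(camera, label): "mask" (400x640 bool, what is visible of it).
- bot.pinpoint(camera, label): "point" ([x, y, z] in mm, in the coordinates of the camera as it stood for that picture, good to about 4 mm: a listed point, or the origin of a listed thing).
The state is a dict: "time": time; "joint_positions": joint angles; "dq": joint speeds; "tau": joint torques, N m; "tool_pos": TCP position; "tcp_rot": TCP orientation; "contact_force": force on the tool from outside, world axes, zero at the start; "moment": the same for the moment, N m; "grip_width": finger opening in mm.
Only numpy, scipy, OpenCV 4.12 (cv2) and the standard library are available. Lean on these libraries where they do the work, as an engineer would, in place of code of your own. Each camera call takes 0.05 s, during which the arm holds its last target.

## Working session

There is one attempt and no reset: what is moved stays moved. The work goes in short steps, Python scripts to look and compute and a tool call to move; the robot and the scene stay as the last step left them, time stands still between calls to the robot, and variables do not carry over. Pictures are saved under pics/ and viewed, and the job is handed in when it is done.

Besides the shell and the picture viewer there is one more tool, called after "Request:" by a JSON object that holds its "fn" and its "kwargs", one argument or row to a line. servo_tool: Moves the arm, as the interface text tells. Shift numbers are shares of 50 mm and turn numbers shares of 90 degrees, none past 1 either way. Its arguments: {"type":"object","properties":{"series":{"type":"array"}},"required":["series"]}

```bash
mkdir -p pics; ls; cat > h.py <<'E'
import numpy as np, cv2
from plant import bot
from scipy.spatial.transform import Rotation as R
def snap(cam,fn):
    im=bot.capture(cam); cv2.imwrite('pics/'+fn,im[:,:,::-1]); return im
def pp(cam,label,n=2):
    T=np.array(bot.camera_model(cam)['world_from_camera'])
    r=bot.pinpoint(cam,label)
    return [(round(d['p'],2),np.round((T@np.r_[d['point'],1])[:3],1)) for d in r[:n]]
E
python3 - <<'E'
from h import *
print(bot.get_obs())
for c in ['side','top']:
    snap(c,c+'0.png')
    for l in ['cap_top','spatula','spatula_eye','post','jar','holder']: print(c,l,pp(c,l))
print(bot.get_obs()['time'])
E
```

```text
pics
{'time': 0.0, 'joint_positions': array([-1.28199833e+00,  3.42725186e-01,  1.52498851e+00, -1.29403420e-05,
        1.27538494e+00, -1.45986795e-01]), 'dq': array([ 0.00056939, -0.00020593, -0.00095627, -0.00084646,  0.00045399,
        0.00072306]), 'tau': array([ 7.91215480e-04, -4.31245673e+01, -2.44217294e+01,  7.18318066e-02,
        5.59844601e-02, -1.25482152e-04]), 'tool_pos': array([ 221.04845867, -475.76544106,  226.05362692]), 'tcp_rot': array([-3.14010089e+00, -2.06830663e-04,  4.34788411e-01]), 'contact_force': array([ 1.2197265 , -0.5173315 ,  0.73214382]), 'moment': array([ 0.00636652,  0.00367325, -0.00745199]), 'grip_width': 91.88178207309709}
side cap_top [(0.66, array([527.2, 209.9, 105. ]))]
side spatula [(0.87, array([534.3, 204.1, 103.6]))]
side spatula_eye [(0.67, array([582.6, 218.6, 101.3]))]
side post [(0.7, array([530.4, 203.1, 102.6]))]
side jar [(0.78, array([526.3, 209.9,  17.8])), (0.52, array([528. , 208.7, 102.4]))]
side holder [(0.87, array([529.3, 209.3,  -1.1]))]
top cap_top [(0.66, array([527.1, 209.3, 104. ]))]
top spatula [(0.35, array([ 549.2, -464.6,    1.9]))]
top spatula_eye [(0.97, array([578.6, 216.1, 102.5]))]
top post [(0.98, array([ 534. , -237.7,   12.5]))]
top jar []
top holder [(0.88, array([5.266e+02, 2.145e+02, 5.000e-01]))]
0.7
```

View pics/side0.png

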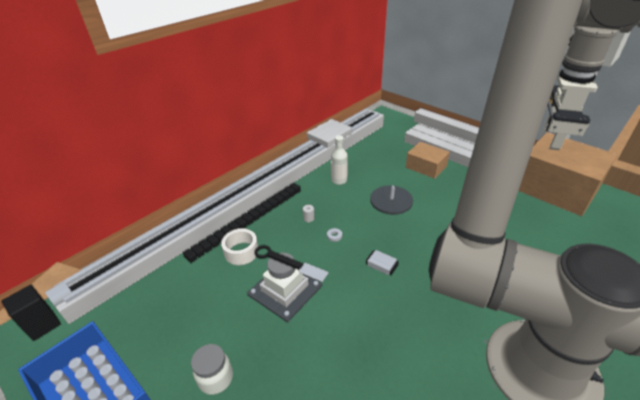

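View pics/top0.png

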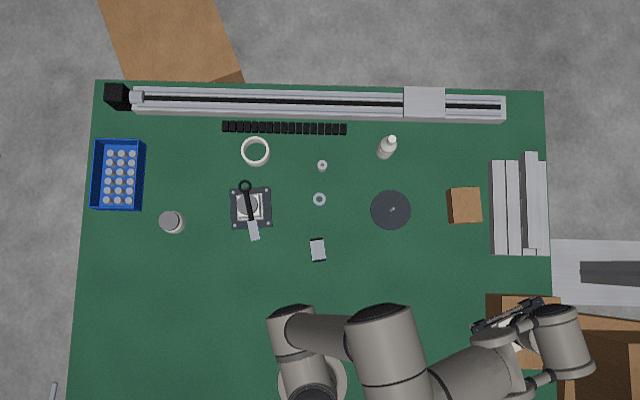

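Request:
{"fn": "servo_tool", "kwargs": {
  "series": [
    [0.6,0.35,-0.3,-0.2,0],
    [0.6,0.72,-0.63,-0.2,0],
    [0.6,0.72,-0.63,-0.2,0],
    [0.6,0.72,-0.63,-0.2,0],
    [0.6,0.72,-0.63,-0.2,0],
    [0.6,0.72,-0.63,0,0],
    [0.6,0.72,-0.63,0,0],
    [0.6,0.72,-0.63,0,0],
    [0.6,0.72,-0.63,0,0],
    [0.6,0.72,-0.63,0,0],
    [0.6,0.72,-0.63,0,0],
    [0.6,0.72,-0.63,0,0],
    [0.6,0.72,-0.63,0,0],
    [0.6,0.72,-0.63,0,0],
    [0.6,0.72,-0.63,0,0],
    [0.6,0.72,-0.63,0,0],
    [0.6,0.1,-0.04,0,0.1],
    [0.6,0,0,0,0]
  ]
}}

```text
time: 2.95
tool_pos: [524.3, 205.9, 276.9]
tcp_rot: [-3.142, 0.0, 0.281]
contact_force: [0.5, -0.8, -0.9]
grip_width: 55.0
```

```bash
python3 - <<'E'
from h import *
o=bot.get_obs(); print(o['time'],o['tool_pos'],o['tcp_rot'],o['contact_force'])
print(np.round(bot.camera_model('wrist')['world_from_camera'],2))
snap('wrist','w1.png')
for l in ['cap_top','spatula','spatula_eye','jar','holder']: print(l,pp('wrist',l))
for l in ['spatula','spatula_eye']:
  for d in bot.outline_of('wrist',l)[:1]:
    cv2.imwrite('pics/m1_%s.png'%l,d['mask'].astype(np.uint8)*255); print(l,d['p'],d['mask'].sum())
E
```

```text
2.95 [524.29409775 205.89928313 276.9245115 ] [-3.14154905e+00  2.85205749e-04  2.80713807e-01] [ 0.52718803 -0.75060222 -0.90411258]
[[ 2.8000e-01  9.1000e-01  3.0000e-01  6.0551e+02]
 [-9.6000e-01  2.6000e-01  9.0000e-02  2.2988e+02]
 [ 0.0000e+00 -3.1000e-01  9.5000e-01  4.3525e+02]
 [ 0.0000e+00  0.0000e+00  0.0000e+00  1.0000e+00]]
cap_top [(0.83, array([531.3, 214. , 102. ]))]
spatula [(0.8, array([534.1, 205.8, 104.3])), (0.54, array([402.8,  -5.8,   0.5]))]
spatula_eye [(0.82, array([585.9, 214.4, 106.8]))]
jar []
holder [(0.41, array([482.7, 456.6,  -2. ]))]
spatula 0.8 3441
spatula_eye 0.81 3192
```

View pics/w1.png

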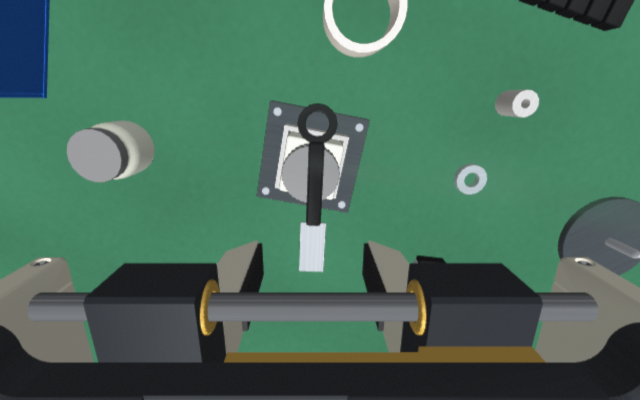

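```bash
cat >> h.py <<'E'
def ray(cam,uv,z,T=None):
    m=bot.camera_model(cam); K=np.array(m['mtx']); T=np.array(m['world_from_camera']) if T is None else T
    uv=np.atleast_2d(np.array(uv,float)); 
    d=np.c_[(uv[:,0]-K[0,2])/K[0,0],-(uv[:,1]-K[1,2])/K[1,1],-np.ones(len(uv))]@T[:3,:3].T
    o=T[:3,3]; return o+d*((z-o[2])/d[:,2])[:,None]
def proj(cam,p):
    m=bot.camera_model(cam); K=np.array(m['mtx']); T=np.linalg.inv(np.array(m['world_from_camera']))
    c=T[:3,:3]@np.array(p,float)+T[:3,3]; return (K[0,0]*c[0]/-c[2]+K[0,2], K[1,1]*-c[1]/-c[2]+K[1,2])
E
python3 - <<'E'
from h import *
m=cv2.imread('pics/m1_spatula.png',0)>0
ys,xs=np.nonzero(m); print(ys.min(),ys.max())
# centroid per row
for z,lo,hi,n in [(106,100,142,'eye'),(114,145,222,'handle'),(105,226,268,'blade')]:
    s=(ys>=lo)&(ys<=hi)
    r=[(xs[ys==y].min()/2+xs[ys==y].max()/2,y) for y in range(max(lo,ys.min()),min(hi,ys.max())+1) if (ys==y).any()]
    r=np.array(r); a=ray('wrist',r,z); d=a[0]-a[-1]
    print(n,a[0].round(1),a[-1].round(1),'mid',((a[0]+a[-1])/2).round(1),'yaw',np.arctan2(d[1],d[0]).round(3))
im=cv2.imread('pics/w1.png'); print(bot.camera_model('wrist').keys())
g=cv2.resize(im[85:285,250:390],None,fx=4,fy=4)[:, :]; cv2.imwrite('pics/w1z.png',cv2.resize(g,(420,600)))
E
```

```text
103 270
eye [603. 223. 106.] [566.5 212.5 106. ] mid [584.7 217.8 106. ] yaw 0.28
handle [564.6 212.1 114. ] [484.  193.9 114. ] mid [524.3 203.  114. ] yaw 0.221
blade [476.1 191.1 105. ] [424.8 179.  105. ] mid [450.5 185.1 105. ] yaw 0.232
dict_keys(['mtx', 'world_from_camera'])
```

View pics/w1z.png

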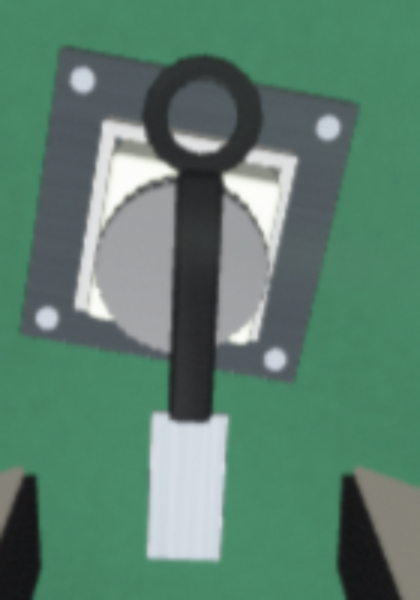

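Request:
{"fn": "servo_tool", "kwargs": {
  "series": [
    [0.6,0.183,0.065,0,0.031],
    [0.6,0,0,0.6,0],
    [0.6,0,0,0.8,0],
    [0.6,0,0,0.8,0],
    [0.6,0,0,0.7,0],
    [0.6,0,0,0.35,0],
    [0.6,0,0,0.1,0],
    [0.6,0,0,0,0],
    [0.6,0,0,0,0]
  ]
}}

```text
time: 4.47
tool_pos: [535.5, 204.2, 110.3]
tcp_rot: [3.142, -0.002, 0.229]
contact_force: [-0.3, -0.5, 0.2]
grip_width: 55.4
```

```bash
python3 - <<'E'
from h import *
snap('wrist','w2.png'); print(bot.get_obs()['contact_force'])
E
```

```text
[-0.48864458 -0.17250676  1.32603073]
```

View pics/w2.png

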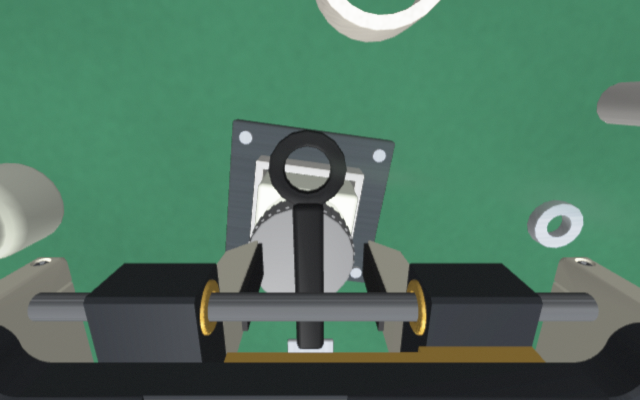

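Request:
{"fn": "servo_tool", "kwargs": {
  "series": [
    [0.6,0,-0.024,0.11,0],
    [0.6,0,0,0,0],
    [0.3,0,0,0,0],
    [0.1,0,0,0,0],
    [0,0,0,0,0],
    [0,0,0,0,0],
    [0,0,0,0,0]
  ]
}}

```text
time: 5.4
tool_pos: [534.6, 205.3, 103.7]
tcp_rot: [3.142, -0.0, 0.229]
contact_force: [0.6, 0.1, -0.1]
grip_width: 15.5
```

Gripped (15.5 mm ≈ 16). Lift.

Request:
{"fn": "servo_tool", "kwargs": {
  "series": [
    [0,0,0,-0.1,0],
    [0,0,0,-0.3,0],
    [0,0,0,-0.6,0],
    [0,0,0,-0.6,0],
    [0,0,0,-0.4,0],
    [0,0,0,0,0],
    [0,0,0,0,0]
  ]
}}

```text
time: 6.28
tool_pos: [534.1, 205.2, 203.2]
tcp_rot: [3.141, 0.001, 0.229]
contact_force: [-0.5, -0.3, -1.1]
grip_width: 16.1
```

```bash
python3 - <<'E'
from h import *
o=bot.get_obs();print(o['tool_pos'],o['contact_force'],o['tcp_rot'],o['moment'],o['grip_width'])
snap('wrist','w3.png')
for l in ['spatula_eye','cap_top','jar','holder']: print(l,pp('wrist',l))
z=o['tool_pos'][2]
im=cv2.imread('pics/w3.png')
for l in ['spatula_eye']:
  for d in bot.outline_of('wrist',l)[:1]:
    m=d['mask'];ys,xs=np.nonzero(m);print(xs.min(),xs.max(),ys.min(),ys.max())
E
```

```text
[534.10471054 205.18224732 203.23518801] [-0.54699839 -0.25126899 -1.13340575] [3.14147596e+00 9.40873517e-04 2.29041183e-01] [ 0.01144986 -0.04170249  0.01953299] 16.067710834534758
spatula_eye [(0.28, array([534.2, 205.5, 203.4]))]
cap_top [(0.98, array([528. , 215.1,  99.3]))]
jar []
holder []
272 353 129 351
```

View pics/w3.png

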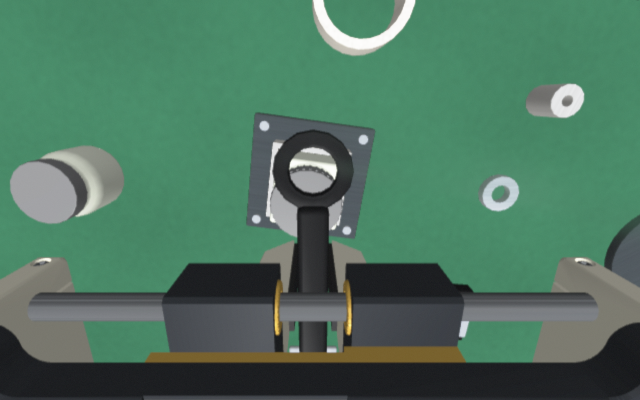

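```bash
python3 - <<'E'
from h import *
o=bot.get_obs();t=o['tool_pos'];y=o['tcp_rot'][2]
im=cv2.imread('pics/w3.png');g=cv2.cvtColor(im,cv2.COLOR_BGR2GRAY)
b=(g<70).astype(np.uint8)
cv2.floodFill
# hole: non-dark blob containing (313,170)
n,lab=cv2.connectedComponents((1-b)); h=lab==lab[165,313]; ys,xs=np.nonzero(h); print(xs.min(),xs.max(),ys.min(),ys.max(),h.sum())
for z in (t[2]-1.7,t[2]+6.3):
  for uv in [((xs.min()+xs.max())/2,(ys.min()+ys.max())/2),(272/2+353/2,130/2+210/2)]:
    e=ray('wrist',uv,z)[0]-t; print('tool',np.cos(y)*e[0]+np.sin(y)*e[1], np.sin(y)*e[0]-np.cos(y)*e[1])
c=bot.capture('side'); cv2.imwrite('pics/s3.png',cv2.resize(c[200:320,200:400,::-1],(800,480),interpolation=cv2.INTER_CUBIC))
E
```

```text
289 337 146 193 1792
tool 50.025019324963985 -0.3615567970682303
tool 49.766151110471455 -0.6164831700447184
tool 51.76422294901778 -0.37203229789409775
tool 51.51830396992319 -0.6142066162419546
```

View pics/s3.png

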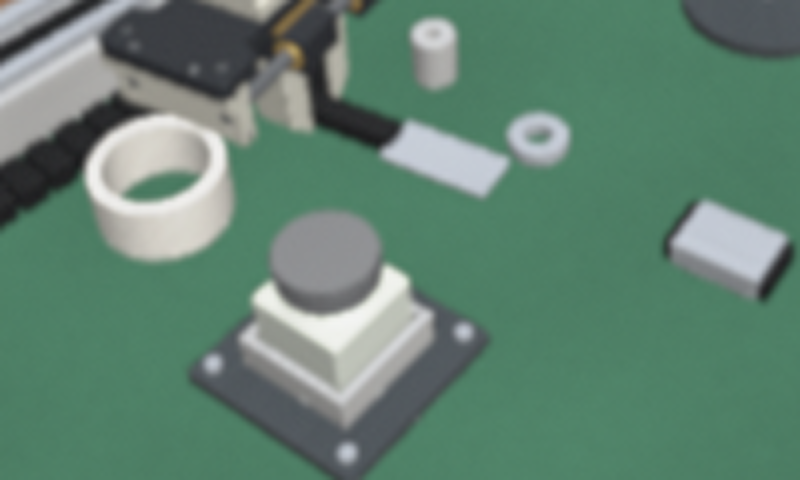

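Request:
{"fn": "servo_tool", "kwargs": {
  "series": [
    [0,-0.15,0.4,0,0],
    [0,-0.3,0.8,0,0],
    [0,-0.3,0.82,0,0],
    [0,-0.3,0.82,0,0],
    [0,-0.3,0.82,0,0],
    [0,-0.3,0.82,0,0],
    [0,-0.3,0.82,0,0],
    [0,-0.3,0.82,0,0],
    [0,-0.3,0.8,0,0],
    [0,-0.22,0.5,0,0],
    [0,0,0,0,0],
    [0,0,0,0,0]
  ]
}}

```text
time: 8.12
tool_pos: [483.4, -187.3, 203.7]
tcp_rot: [-3.141, 0.0, 0.228]
contact_force: [-0.0, 0.4, -1.2]
grip_width: 15.3
```

```bash
python3 - <<'E'
from h import *
snap('wrist','w4.png')
for l in ['post']: print(l,pp('wrist',l))
bot.capture('top'); print('top',pp('top','post'))
o=bot.get_obs();t=o['tool_pos'];y=o['tcp_rot'][2];print(t,y,o['time'],o['contact_force'])
E
```

```text
post [(0.72, array([ 535.4, -231.1,   10.7]))]
top [(0.45, array([402.7,  -7.6,  -1.4]))]
[ 483.99190699 -186.61889632  203.78050717] 0.23038328398637908 8.325 [-0.07264051  0.4530311  -1.95966092]
```

View pics/w4.png

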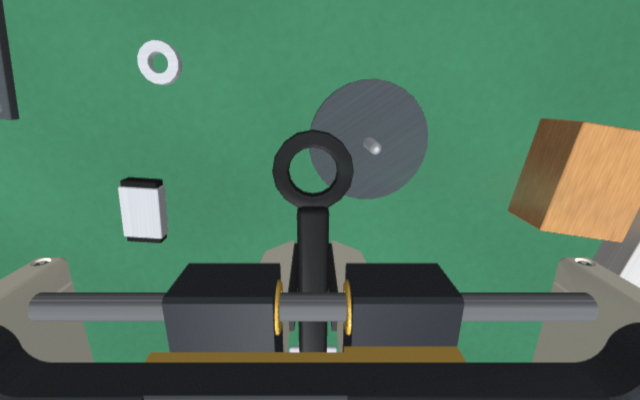

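```bash
python3 - <<'E'
from h import *
im=cv2.imread('pics/w4.png')
cv2.imwrite('pics/w4z.png',cv2.resize(im[75:205,300:435],None,fx=4,fy=4,interpolation=cv2.INTER_CUBIC))
o=bot.get_obs();print(o['tool_pos'])
# disc edge: non-green dark
hsv=cv2.cvtColor(im,cv2.COLOR_BGR2HSV)
d=((hsv[:,:,1]<90)&(hsv[:,:,2]<110)).astype(np.uint8); d[:,:355]=0; d[:, 440:]=0; d[205:]=0
pts=[]
for y in range(82,197):
    xs=np.nonzero(d[y])[0]
    if len(xs): pts.append((xs.max(),y))
for x in range(360,425):
    ys=np.nonzero(d[:,x])[0]
    if len(ys): pts.append((x,ys.min())); pts.append((x,ys.max()))
P=ray('wrist',pts,12)
from scipy.optimize import least_squares
r=least_squares(lambda p:np.hypot(P[:,0]-p[0],P[:,1]-p[1])-65,[534,-235],loss='soft_l1'); print(r.x,np.std(r.fun))
print(ray('wrist',[(374,149),(380,150),(366,140),(370,143)],12).round(1)); print(ray('wrist',[(366,140),(370,143)],58).round(1))
E
```

```text
[ 483.99190699 -186.61889632  203.78050717]
[ 535.41599981 -233.88463902] 0.6843150031665626
[[ 530.  -244.2   12. ]
 [ 530.4 -250.9   12. ]
 [ 537.4 -233.    12. ]
 [ 535.2 -238.1   12. ]]
[[ 541.1 -224.3   58. ]
 [ 539.3 -228.7   58. ]]
```

View pics/w4z.png

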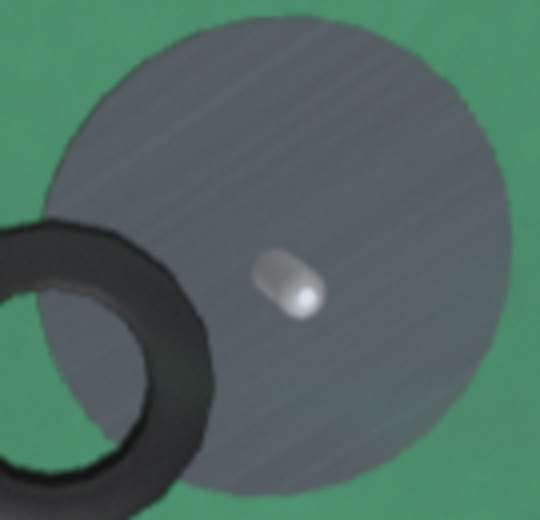

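Request:
{"fn": "servo_tool", "kwargs": {
  "series": [
    [0,-0.11,0.59,0.1,0],
    [0,-0.11,0.58,0.4,0],
    [0,0,0,0.6,0],
    [0,0,0,0.6,0],
    [0,0,0,0.5,0],
    [0,0,0,0.18,0],
    [0,0,0,0,0],
    [0,0,0,0,0]
  ]
}}

```text
time: 9.32
tool_pos: [487.2, -247.2, 85.8]
tcp_rot: [3.14, -0.001, 0.229]
contact_force: [0.3, -0.4, -1.2]
grip_width: 15.9
```

```bash
python3 - <<'E'
from h import *
im=snap('wrist','w5.png')
cv2.imwrite('pics/w5z.png',cv2.resize(im[110:230,240:380,::-1],None,fx=5,fy=5,interpolation=cv2.INTER_CUBIC))
print(proj('wrist',[535.8,-234.5,58]),proj('wrist',[535.8,-234.5,12]))
o=bot.get_obs();print(o['tool_pos'],o['tcp_rot'],o['contact_force'])
E
```

```text
(np.float64(311.15741288276337), np.float64(159.6432498783334)) (np.float64(311.30565795723464), np.float64(148.10247543581073))
[ 487.15830997 -247.25017249   85.8738993 ] [ 3.13985779e+00 -1.45635682e-03  2.29296721e-01] [ 0.06993404  0.80220662 -1.08275744]
```

View pics/w5z.png

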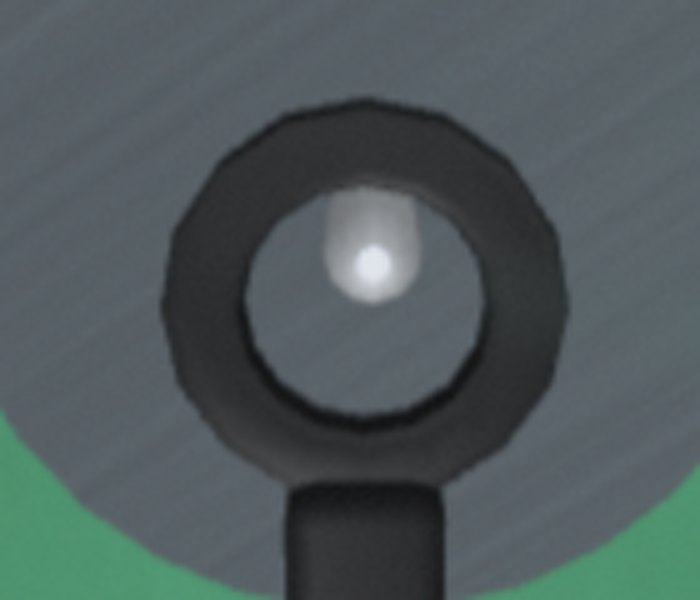

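```bash
python3 - <<'E'
from h import *
t=bot.get_obs()['tool_pos'];y=.229
f=lambda e:(np.round(np.cos(y)*e[0]+np.sin(y)*e[1],1), np.round(np.sin(y)*e[0]-np.cos(y)*e[1],1))
print('post tip',f(ray('wrist',(240+372/5,110+260/5),58)[0]-t))
print('eye top',f(ray('wrist',(240+366/5,110+300/5),t[2]+6)[0]-t))
E
```

```text
post tip (np.float64(48.9), np.float64(0.5))
eye top (np.float64(51.4), np.float64(-0.3))
```

Request:
{"fn": "servo_tool", "kwargs": {
  "series": [
    [0,-0.045,0.016,0,0],
    [0,0,0,0.2,0],
    [0,0,0,0.3,0],
    [0,0,0,0.3,0],
    [0,0,0,0.3,0],
    [0,0,0,0.2,0],
    [0,0,0,0.08,0],
    [0,0,0,0,0],
    [0,0,0,0,0]
  ]
}}

```text
time: 10.5
tool_pos: [484.8, -248.5, 16.2]
tcp_rot: [3.141, -0.001, 0.229]
contact_force: [-0.0, -1.1, -1.7]
grip_width: 15.8
```

```bash
python3 - <<'E'
from h import *
im=snap('wrist','w6.png')
o=bot.get_obs();print(o['tool_pos'],o['tcp_rot'],o['contact_force'],o['moment'])
E
```

```text
[ 484.80056685 -248.47577946   16.24698892] [ 3.14066274e+00 -7.44625812e-04  2.29015840e-01] [-0.63035083 -0.15308225 -1.69132927] [0.01880766 0.00964893 0.014467  ]
```

View pics/w6.png

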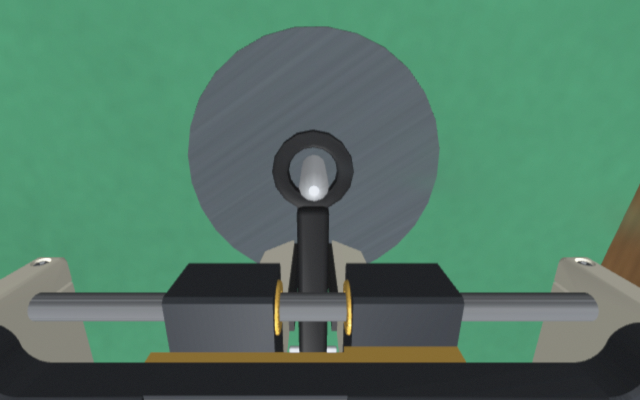

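Post is through the eye, centred (313,170). Lower the last 2 mm gently.

Request:
{"fn": "servo_tool", "kwargs": {
  "series": [
    [0,0,0,0.03,0],
    [0,0,0,0.015,0],
    [0,0,0,0,0]
  ]
}}

```text
time: 10.92
tool_pos: [484.5, -248.2, 13.5]
tcp_rot: [3.141, -0.0, 0.229]
contact_force: [0.3, 0.4, -1.0]
grip_width: 15.7
```

Request:
{"fn": "servo_tool", "kwargs": {
  "series": [
    [0.25,0,0,0,0],
    [0.4,0,0,0,0],
    [0.5,0,0,0,0],
    [0.5,0,0,0,0],
    [0.5,0,0,-0.15,0],
    [0.5,0,0,-0.5,0],
    [0.5,0,0,-0.8,0],
    [0.5,0,0,-0.8,0],
    [0.5,0,0,-0.8,0],
    [0.5,0,0,-0.4,0],
    [0.5,0,0,0,0]
  ]
}}

```text
time: 12.3
tool_pos: [485.2, -248.7, 187.9]
tcp_rot: [3.138, -0.003, 0.229]
contact_force: [-0.1, 0.7, 0.2]
grip_width: 45.9
```

```bash
python3 - <<'E'
from h import *
im=snap('wrist','w7.png')
o=bot.get_obs();print(o['tool_pos'],o['tcp_rot'],o['contact_force'])
c=bot.capture('side'); cv2.imwrite('pics/s7.png',cv2.resize(c[150:260,300:460,::-1],(800,550),interpolation=cv2.INTER_CUBIC))
E
```

```text
[ 484.48773788 -248.24015252  186.3843674 ] [ 3.14060422e+00 -7.84289198e-04  2.29036314e-01] [-1.06980933 -0.57266734 -1.49501188]
```

View pics/w7.png

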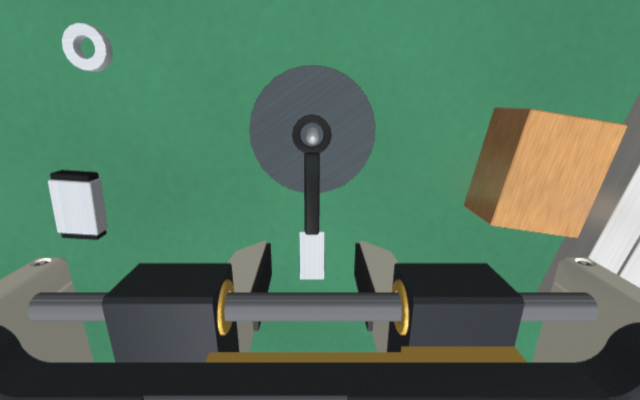

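View pics/s7.png

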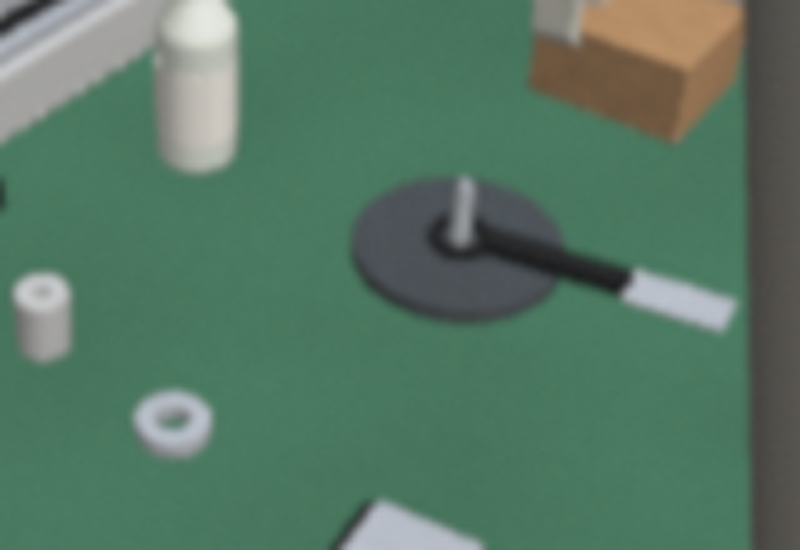

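Request:
{"fn": "servo_tool", "kwargs": {
  "series": [
    [0.5,0.15,-0.44,-0.12,0],
    [0.6,0.29,-0.87,-0.15,0],
    [1,0.29,-0.87,-0.15,0],
    [1,0.29,-0.87,-0.15,0],
    [1,0.29,-0.87,-0.15,0],
    [1,0.29,-0.87,-0.15,0],
    [1,0.29,-0.87,-0.15,0],
    [1,0.29,-0.87,-0.15,0],
    [1,0.29,-0.87,-0.1,0],
    [1,0.29,-0.87,0,0],
    [1,0.157,-0.456,0,0],
    [1,0,0,0,0],
    [1,0,0,0,0]
  ]
}}

```text
time: 14.02
tool_pos: [527.1, 209.0, 248.4]
tcp_rot: [3.141, 0.002, 0.229]
contact_force: [-0.4, -0.0, 0.4]
grip_width: 91.9
```

```bash
python3 - <<'E'
from h import *
im=snap('wrist','w8.png')
for l in ['cap_top','cap','jar','holder']: print(l,pp('wrist',l))
d=bot.outline_of('wrist','cap')
for q in d[:1]:
    cv2.imwrite('pics/m8.png',q['mask'].astype(np.uint8)*255); print(q['p'],q['mask'].sum())
o=bot.get_obs();print(o['tool_pos'],o['tcp_rot'],o['contact_force'])
cv2.imwrite('pics/w8z.png',cv2.resize(im[90:260,240:390,::-1],None,fx=4,fy=3.5,interpolation=cv2.INTER_CUBIC))
E
```

```text
cap_top [(0.69, array([527.1, 212.6, 106.5]))]
cap [(0.87, array([530.7, 206.9,  83.5]))]
jar [(0.44, array([4.821e+02, 4.542e+02, 2.000e-01]))]
holder []
0.58 3285
[527.56571111 209.09491846 249.56160176] [ 3.14149464e+00 -1.79125538e-04  2.27954540e-01] [-0.79933716 -0.24175555  0.3491518 ]
```

View pics/w8.png

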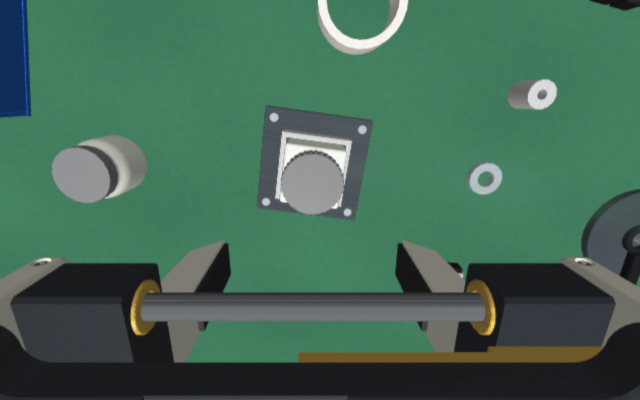

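View pics/w8z.png

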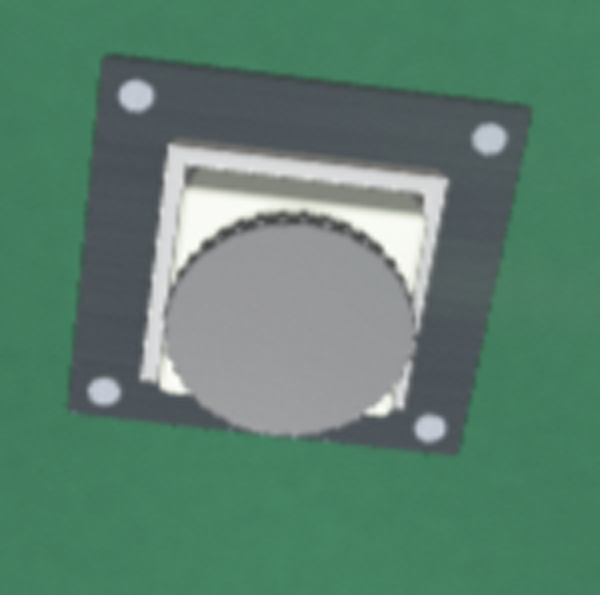

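```bash
python3 - <<'E'
from h import *
t=bot.get_obs()['tool_pos'];y=.2285
p=ray('wrist',[(312.4,183.4),(281.3,183.4),(343.5,183.4)],102); print(p, np.linalg.norm(p[1]-p[2]))
e=p[0]-t; print(np.cos(y)*e[0]+np.sin(y)*e[1], np.sin(y)*e[0]-np.cos(y)*e[1])
E
```

```text
[[531.81050426 210.86310513 102.        ]
 [524.92211818 240.7686213  102.        ]
 [538.69934494 180.95561533 102.        ]] 61.379211952424356
4.534983299634256 -0.7607098355102521
```

Request:
{"fn": "servo_tool", "kwargs": {
  "series": [
    [1,0.08,-0.012,0.3,0],
    [1,0,0,0.7,0],
    [1,0,0,0.7,0],
    [1,0,0,0.5,0],
    [1,0,0,0.1,0],
    [1,0,0,0,0],
    [1,0,0,0,0]
  ]
}}

```text
time: 15.2
tool_pos: [531.9, 211.4, 135.6]
tcp_rot: [3.142, -0.002, 0.229]
contact_force: [0.2, 0.4, 0.1]
grip_width: 91.8
```

```bash
python3 - <<'E'
from h import *
im=snap('wrist','w9.png')
print(pp('wrist','cap_top'))
o=bot.get_obs();print(o['tool_pos'],o['tcp_rot'],o['contact_force'])
cv2.imwrite('pics/w9z.png',cv2.resize(im[130:310,220:410,::-1],(760,576),interpolation=cv2.INTER_CUBIC))
E
```

```text
[(0.67, array([529.8, 216.4, 102.4]))]
[531.77450297 211.41828247 135.47469801] [ 3.14152657e+00 -2.03088926e-03  2.29018046e-01] [-0.54234512 -0.15408639  0.34090478]
```

View pics/w9z.png

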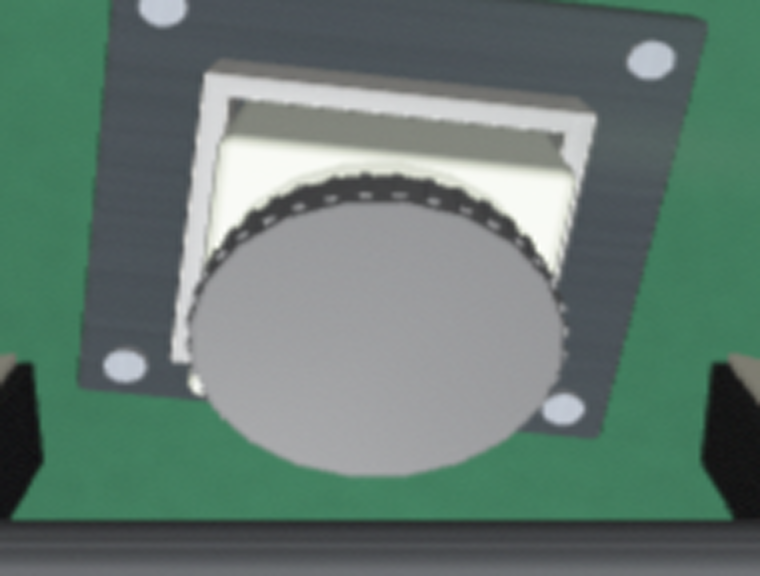

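```bash
python3 - <<'E'
from h import *
from scipy.optimize import least_squares
t=bot.get_obs()['tool_pos'];y=.229
z=np.array([(190,340),(563,340),(376,202),(376,476),(240,440),(512,440),(250,245),(505,245)],float)
px=np.c_[220+z[:,0]/4,130+z[:,1]/3.2]
P=ray('wrist',px,102)
r=least_squares(lambda p:np.hypot(P[:,0]-p[0],P[:,1]-p[1])-p[2],[530,210,31]);print(r.x,r.fun.round(1))
e=r.x[:2]-t[:2]; print(np.cos(y)*e[0]+np.sin(y)*e[1], np.sin(y)*e[0]-np.cos(y)*e[1])
E
```

```text
[528.89205193 210.36728757  30.56914054] [-0.  -0.1  0.6 -0.8  0.6  0.6 -0.5 -0.4]
-3.045781213769791 0.3692303288287455
```

Request:
{"fn": "servo_tool", "kwargs": {
  "series": [
    [1,-0.048,0.004,0.2,0],
    [1,0,0,0.4,0],
    [1,0,0,0.35,0],
    [1,0,0,0.12,0],
    [1,0,0,0,0],
    [1,0,0,0,0]
  ]
}}

```text
time: 16.05
tool_pos: [529.4, 210.6, 81.6]
tcp_rot: [3.142, -0.001, 0.229]
contact_force: [0.1, 0.1, -0.1]
grip_width: 91.6
```

```bash
python3 - <<'E'
from h import *
im=snap('wrist','w10.png')
o=bot.get_obs();print(o['tool_pos'],o['tcp_rot'],o['contact_force'],o['joint_positions'])
E
```

```text
[529.36437397 210.6496699   81.64178981] [ 3.14151782e+00 -1.37622322e-03  2.29070600e-01] [-0.19521744  0.18154769 -0.48234764] [ 2.44271876e-01  5.71548818e-01  1.58611179e+00 -1.15087620e-04
  9.82557125e-01  1.58606145e+00]
```

View pics/w10.png

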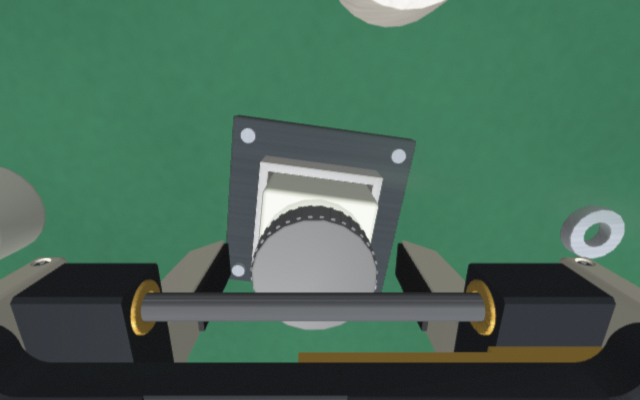

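Request:
{"fn": "servo_tool", "kwargs": {
  "series": [
    [0.75,0,0,0,0],
    [0.66,0,0,0,0],
    [0.5,0,0,0,0],
    [0.3,0,0,0,0],
    [0.3,0,0,0,0],
    [0.3,0,0,0,0]
  ]
}}

```text
time: 16.85
tool_pos: [529.1, 210.3, 81.0]
tcp_rot: [3.141, -0.0, 0.229]
contact_force: [1.3, -1.7, 1.2]
grip_width: 62.0
```

```bash
python3 - <<'E'
from h import *
im=snap('wrist','w11.png')
o=bot.get_obs();print(o['tool_pos'],o['tcp_rot'],o['contact_force'],o['moment'],o['grip_width'])
E
```

```text
[529.0695683  210.32335355  81.01503277] [ 3.14117801e+00 -2.04371241e-04  2.29009570e-01] [ 0.72422814 -2.97674995  1.02293096] [-0.41174901 -0.07988577  0.00149863] 61.63615706734354
```

View pics/w11.png

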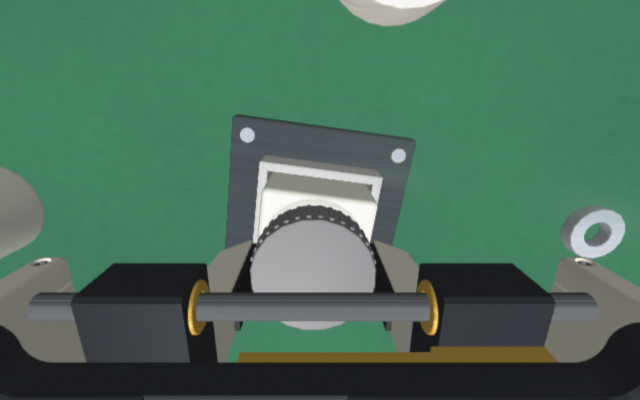

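Request:
{"fn": "servo_tool", "kwargs": {
  "series": [
    [0.3,0,0,0,-0.03],
    [0.3,0,0,0,-0.07],
    [0.3,0,0,0,-0.07],
    [0.3,0,0,0,-0.07],
    [0.3,0,0,0,-0.07],
    [0.3,0,0,0,0]
  ]
}}

```text
time: 17.65
tool_pos: [528.8, 210.4, 80.9]
tcp_rot: [-3.142, 0.0, 0.715]
contact_force: [-1.1, -2.5, 2.2]
grip_width: 61.4
```

```bash
python3 - <<'E'
from h import *
im=snap('wrist','w12.png')
o=bot.get_obs();print(o['tool_pos'],o['tcp_rot'],o['contact_force'],o['moment'],o['grip_width'])
cv2.imwrite('pics/w12z.png',np.vstack([cv2.resize(cv2.imread('pics/w11.png')[180:340,200:430],(690,300)),cv2.resize(im[180:340,200:430,::-1],(690,300))]))
E
```

```text
[528.76444305 210.46343053  80.97240518] [-3.14157015e+00  3.94438108e-04  7.13988127e-01] [-1.44251355 -1.72297159  1.54517326] [-0.33290758  0.1168321   0.10725736] 61.504262729704294
```

View pics/w12z.png

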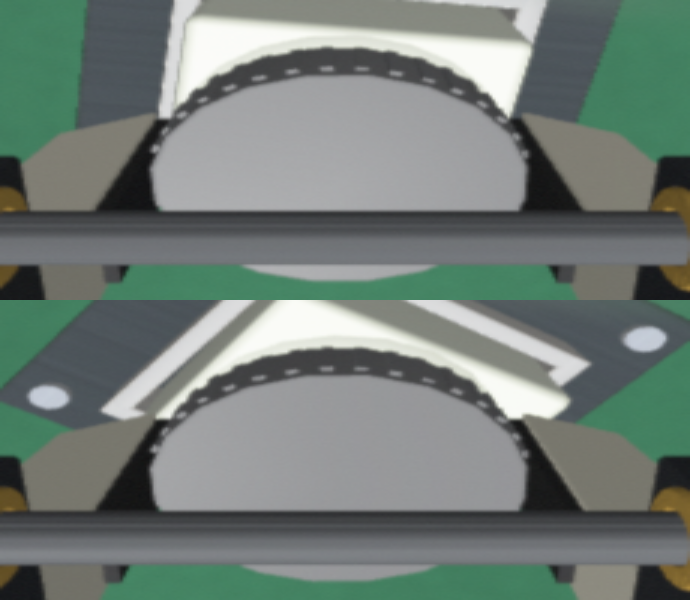

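Request:
{"fn": "servo_tool", "kwargs": {
  "series": [
    [0.3,0,0,0,-0.07],
    [0.3,0,0,0,-0.07],
    [0.3,0,0,0,-0.07],
    [0.3,0,0,0,-0.07],
    [0.3,0,0,0,-0.07],
    [0.3,0,0,0,-0.03],
    [0.3,0,0,0,0],
    [0.3,0,0,0,0]
  ]
}}

```text
time: 18.7
tool_pos: [529.4, 210.4, 83.2]
tcp_rot: [3.139, -0.0, 1.311]
contact_force: [-4.4, -4.7, 16.1]
grip_width: 61.8
```

```bash
python3 - <<'E'
from h import *
im=snap('wrist','w13.png')
o=bot.get_obs();print(o['tool_pos'],o['tcp_rot'],o['contact_force'],o['moment'],o['grip_width'])
cv2.imwrite('pics/w13z.png',np.vstack([cv2.resize(cv2.imread('pics/w11.png')[180:340,200:430],(690,300)),cv2.resize(im[180:340,200:430,::-1],(690,300))]))
E
```

```text
[529.44526273 210.4448174   83.19023025] [ 3.13932476e+00 -5.03886758e-04  1.31098717e+00] [-3.38228974 -4.68364814 16.47681989] [-0.73781656  0.69659176  0.0636427 ] 61.65448646006082
```

View pics/w13z.png

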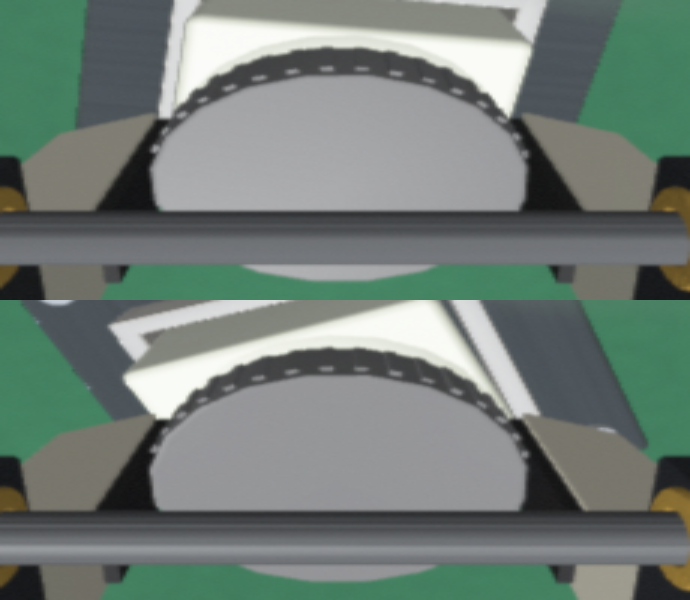

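Request:
{"fn": "servo_tool", "kwargs": {
  "series": [
    [0.3,0,0,-0.05,0],
    [0.3,0,0,-0.1,0],
    [0.3,0,0,-0.2,0],
    [0.3,0,0,-0.3,0],
    [0.3,0,0,-0.25,0],
    [0.3,0,0,-0.1,0],
    [0.3,0,0,0,0],
    [0.3,0,0,0,0]
  ]
}}

```text
time: 19.75
tool_pos: [528.6, 210.5, 130.5]
tcp_rot: [-3.141, 0.0, 1.313]
contact_force: [-0.5, 0.0, -0.1]
grip_width: 61.6
```

```bash
python3 - <<'E'
from h import *
im=snap('wrist','w14.png')
o=bot.get_obs();print(o['time'],o['tool_pos'],o['tcp_rot'],o['contact_force'],o['moment'],o['grip_width'])
c=bot.capture('side'); 
print(pp('side','cap'),pp('side','jar'))
cv2.imwrite('pics/s14.png',cv2.resize(c[180:330,190:390,::-1],(800,600),interpolation=cv2.INTER_CUBIC))
E
```

```text
19.8 [528.60741484 210.4611262  130.41431533] [-3.14071800e+00  5.37797071e-04  1.31281913e+00] [ 0.60725121 -0.06929868 -1.20201294] [ 0.00634961 -0.05991365 -0.01049957] 61.49717654605427
[(0.45, array([524.4, 212.4, 132.4]))] [(0.83, array([530.2, 210.6,  13.2])), (0.22, array([7.073e+02, 2.040e+02, 6.000e-01]))]
```

View pics/w14.png

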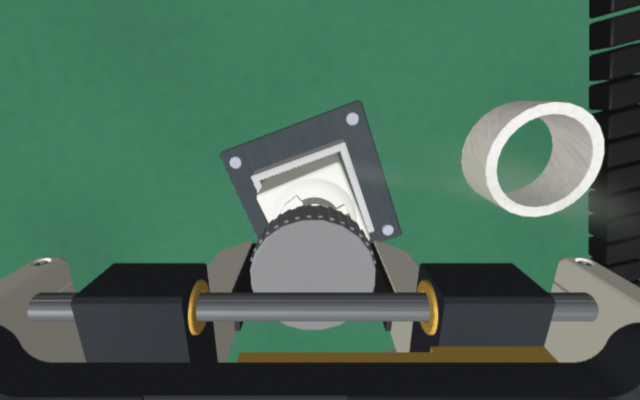

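View pics/s14.png

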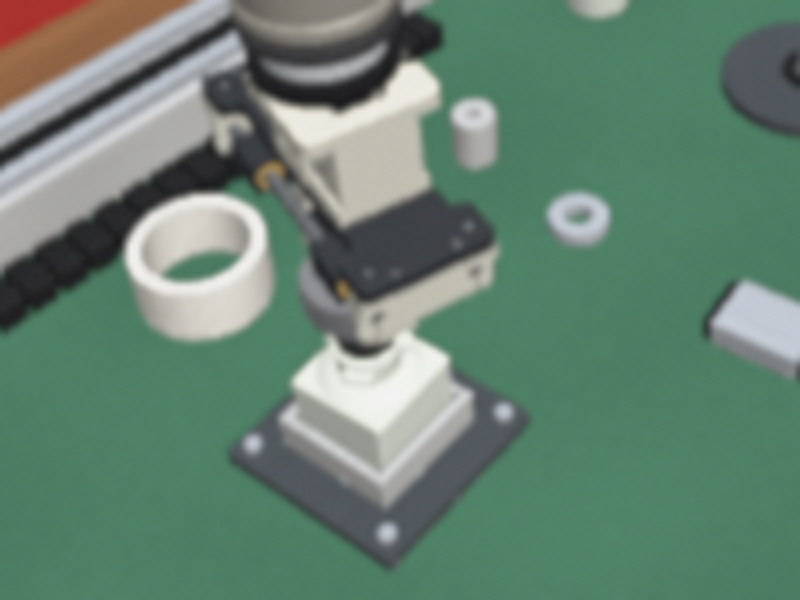

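```bash
python3 -c "
from plant import bot
print(bot.close_job())"
```

```text
the job is handed in; nothing more can be done
None
```

The job was handed in at about 20 s, with the spatula hung on the post and the cap held level above the open jar.

- **Spatula:** I picked it off the cap, lowered its eye over the post to within about 0.2 mm of the base, and let go. The wrist and side pictures afterwards showed the post through the eye and the spatula lying down on the base.
- **Cap:** I gripped it and turned it 62° anticlockwise. The rib pattern stayed fixed relative to the fingers, so it did not slip. It then pushed up on the gripper with about 16 N, which showed it had let go, and I lifted it straight off.

**Last checks:**
- The grip reads 61.5 mm on the 63 mm cap, and the outside force is about 1 N.
- The tool tilt is under 0.001 rad.
- The cap's underside is roughly 38 mm above the mouth.
- The side picture shows the jar seated with its neck and disc open, and the network put the jar's origin at z ≈ 13 mm against 12 mm expected.

**Disagreements:** My estimates of the cap's centre differed by up to about 5 mm in x between cameras and views. I used a middle value, and the sideways forces while gripping and turning stayed under about 6 N. The network also placed the lifted cap about 4 mm off in x at low confidence (0.45). The cap's angle to the jar could not be read from the pictures, so I relied on the 62° turn given in the task.

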